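# Weighted lever held level over its pivot stand

### The job

Get the weighted lever ready to go on its pivot stand: first, with the lever still lying on the bench, slide the square weight along the arm, away from the hub, until you feel it come up against the stop collar. Then lift the lever by its balance point and hold it level over the stand without touching it, the hub's bore centred above the pivot pin and about 2 cm clear of the pin's tip, the thin neck near the tail in line above the stand's fork. Finish while still holding it there, ready to be lowered, and leave the other things on the bench where they are.

Things in the scene. Friction and masses are not known exactly. Their poses are not given: they have to be found in the camera images.
- lever: steel lever, 0.9 kg with its weight, 173 mm long, lying on hub and tail boss behind a carton 130 mm high. Origin: bore axis at the hub's underside; x along the arm to the tail, z up. Bare arm between hub and weight: bar 16 mm wide, 9 to 27 mm above the underside. Balance point, with the weight at the collar: on the bare arm, 47 mm from the bore axis (x=47 mm, y=0); grip there, to 9 mm
- lever_weight (a joint): place of the sliding weight along the arm, m: 0 innermost (its centre 64 mm from the bore axis), growing towards the tail, 0.033 against the stop collar (centre at 97 mm). Held by friction of about 1.5 N, stays where it is left. Pushing on at the stop with more than about 4 N slides the whole lever along the bench
- weight_mid (a point): centre of the sliding weight: steel block round the arm, 24 mm along the arm, 40 mm wide, 34 mm high, its underside 4 mm above the bench while the lever lies there
- lever_bore (a point): centre of the hub's bore at the hub's underside. Hub: upright cylinder 50 mm in diameter, 36 mm high, its bush 1.5 mm higher; bore 18 mm, right through
- lever_neck (a point): middle of the thin round neck (10 mm diameter) between stop collar and tail boss, 123 mm from the bore axis, 18 mm above the hub's underside. Stop collar: 28 mm square plate at 109 to 115 mm. Tail boss: upright, 19 mm diameter, 30 mm high, axis at 138 mm
- stand: grey pivot stand, fixed: base plate 92 x 64 x 10 mm, a pillar (37 mm diameter at its head) up to a shoulder 70 mm above the bench, on it the upright pivot pin; a rest arm leads from the pillar to a fork. Origin: pin's axis at bench level; x from the pin along the rest arm to the fork, z up
- stand_tip (a point): tip of the upright pivot pin: 15 mm diameter, 30 mm long, its tip 100 mm above the bench
- stand_fork (a point): seat of the fork at the end of the rest arm, 123 mm from the pin's axis, 82 mm above the bench; its two horns reach 94 mm
- lever_press_left: fixed lever press to the left of the stand, not used, 430 mm tall: an obstacle on the way from the arm's start. Origin: centre of its base (143 x 199 mm); its column rises from the half of the base near the robot, its head reaches over the far half from 235 mm up
- oil_bottle: white dropper bottle with an orange nozzle, 39 mm diameter, 112 mm tall, standing on the bench just beyond the base of the lever press; leave alone. Origin: centre of its underside
- screw_dish: round metal dish of screws, 90 mm diameter, 18 mm high, at the front edge of the bench; leave alone. Origin: centre of its underside
- marker: dark marker pen, 130 mm long, 14 mm thick, lying flat at the front of the bench; leave alone. Origin: centre of its underside
- hex_keys: holder of hex keys, 30 x 90 x 26 mm, at the front edge of the bench; leave alone. Origin: centre of its underside

How it is judged (in metres and radians):
On the way, in this order (a step that is already met when the one before it is completed fails the run):
1. the weight has been slid home against the stop collar with the lever still lying on the bench (value of joint lever_weight above 0.0315 m and height (world z) of lever below 0.008 m), for 0.2 s.
2. the lever is lifted clear, level, gripped at its balance point (height (world z) of lever above 0.04 m and angle between lever's own z axis and vertical below 0.09 rad and contact force between the fingers and lever above 1 N and value of joint lever_weight above 0.0315 m and x of the grasp point in the frame of lever between 0.038 and 0.056 m), for 0.2 s.
At the end, for the whole second after the job is handed in: Held still, touching only the fingers: gripped within 9 mm of the balance point, level to 0.06 rad, weight within 1.5 mm of the collar, hub underside 8 to 35 mm above the pin tip, bore within 6 mm of the pin axis, neck within 12 mm sideways of the fork (z of lever_bore in the frame of stand between 0.108 and 0.135 m and horizontal distance between lever_bore and stand_tip below 0.006 m and horizontal distance between lever_neck and stand_fork below 0.012 m and angle between lever's own z axis and vertical below 0.06 rad and x of the grasp point in the frame of lever between 0.038 and 0.056 m and value of joint lever_weight above 0.0315 m and contact force between the fingers and lever above 1 N and contact force between lever and stand below 0.1 N and linear speed of lever below 0.02 m/s); the arm keeps its last pose, push and grip.
It fails at once if the lever knocks against the stand (more than 3 N) (contact force between lever and stand above 3 N).
It fails at once if the lever is tipped by more than 0.35 rad (angle between lever's own z axis and vertical above 0.35 rad).
It fails at once if one of the other things on the bench is disturbed (moved more than 20 mm) (distance of any of oil_bottle, screw_dish, marker, hex_keys from where it was at the start of the episode above 0.02 m).
It also fails if it takes over 48 s, if anything falls off the work surface, if the arm or the gripper's body presses on something with over 40 N, if the wrist force passes 120 N, or if a joint passes its speed limit or range.

### The arm

A 6-joint arm with a two-finger parallel gripper is mounted at the origin on a cart in front of the work surface, level with it; the furniture and walls round the work are solid. World frame = base frame: x ahead of the robot, y to its left, z up, the work surface at z = 0. Lengths are in m, angles in degrees, forces in N, time in s.
With the tool pointing down it reaches from about 0.4 to 0.825 m from the base axis. Payload 7 kg.
Tool frame: the origin (TCP) lies midway between the tips of the shut fingers; the grasp point (between the pads) lies 19 mm behind it; z points along the fingers, y is the line along which they close (so a half turn about z gives the same grasp; the last joint's range is limited). The gripper opens to 88 mm and grips with 3 to 60 N. Pads are 19 mm wide; open, the fingers measure 130 mm over their backs; the gripper's body (78 mm by 193 mm) begins 47 mm behind the grasp point.
Start: joints at [83.658, 20.546, 0.682, 0, -70.136, -16.507], TCP at [0.262, 0.622, 0.227] pointing down, gripper open.
Joint ranges: [-176.03, 176.03], [-82.01, 121.73], [-58.28, 71.71], [-173.87, 95.51], [-174.79, -0.11], [-173.66, 173.66]. Speed limits (degrees/s): [136.94, 136.94, 172.46, 180, 180, 180].

### API

Orientations are given as a 3x3 rotation matrix whose columns are the frame's x, y, z axes.
In Python, from rig import robot gives the robot as it stands. Calls block until the motion is done:
- robot.goto(position, orientation): joint-space move of the TCP to a pose.
- robot.servo_line(position, ori=None, speed=0.15): straight line of the TCP; ori=None keeps the orientation; speed is the mean speed in m/s.
- robot.movej(angles): joint-space move.
- robot.move_gripper(opening): opening from 0.0 (shut) to 1.0 (fully open); the grip force is fixed at half the most; returns when the fingers have stopped.
- robot.dwell(seconds).
- robot.ik(position, orientation): joint angles nearest the present ones, or None.
- robot.grab_frame(name): name is "scene" or "top"; returns (picture, depth): 420x560x3 uint8, red, green, blue; 420x560 float32, m along the optical axis (not along the pixel's ray), 0 where there is no reading.
- robot.camera_info(name): a dict with "vfov" (degrees; the focal length in pixels is half the picture's height over the tangent of half this angle, whatever the lens; pixels are square), "cx", "cy" (the principal point, pixels), "view" (4x4, takes a point from world to camera coordinates). Camera axes: x right, y down, z forward; pixel columns grow to the right and rows downward; lengths in m; the calibration is good to about 2 mm. A picture is of the moment at which its call begins. camera_info takes no time and is no camera call.
A pose or a line that the arm cannot do raises robot.Unreachable and nothing moves.
- robot.job_done(): hands the job in; it is judged then, once.
Readings, each from a call of its own:
- robot.read_t(): time.
- robot.read_qpos(): joint angles.
- robot.read_qvel(): joint speeds.
- robot.read_effort(): joint torques, N m.
- robot.read_position(): TCP position.
- robot.read_tcp_rot(): TCP orientation.
- robot.read_force(): force on the tool from outside, world axes, zero at the start.
- robot.read_ft_torque(): the same for the moment, N m.
- robot.read_grip_width(): opening from 0.0 (shut) to 1.0 (fully open).
- robot.read_finger_force(): force on a finger pad.
Only numpy, scipy, OpenCV 4.12 (cv2) and the standard library are available. Lean on these libraries where they do the work, as an engineer would, in place of code of your own. Each camera call takes 0.05 s, during which the arm holds its last target. There are 200 camera calls.

## Working session

There is one attempt and no reset: what is moved stays moved. The work goes in short steps, each a Python script; the robot and the scene stay as the last script left them, time stands still between calls to the robot, and variables do not carry over. Pictures are saved under pics/ and viewed, at most 10 in all, crops included, and the job is handed in when it is done.

```bash
ls; mkdir -p pics; python3 - <<'E'
from rig import robot
import cv2,numpy as np
for n in("scene","top"):
    im,d=robot.grab_frame(n); c=robot.camera_info(n); print(n,c["vfov"],c["cx"],c["cy"],np.round(c["view"],4).tolist(),(d==0).mean(), {k:v for k,v in c.items() if k not in("view","vfov","cx","cy")})
    cv2.imwrite(f"pics/{n}0.png",im[:,:,::-1]); np.savez(f"{n}0.npz",im=im,d=d)
E
```

```text
pics
scene 57.54014203911511 274.5490892911096 204.62972513766292 [[-0.4438, -0.8959, 0.0186, 0.2697], [-0.5869, 0.2749, -0.7616, 0.3776], [0.6772, -0.3489, -0.6478, 0.526], [0.0, 0.0, 0.0, 1.0]] 0.00383078231292517 {}
top 57.86468737912882 276.99348934383937 210.54960121647628 [[-0.0291, -0.9993, 0.0237, 0.0307], [-0.9922, 0.026, -0.1223, 0.5723], [0.1216, -0.0271, -0.9922, 0.8662], [0.0, 0.0, 0.0, 1.0]] 0.0040178571428571425 {}
```

View pics/scene0.png

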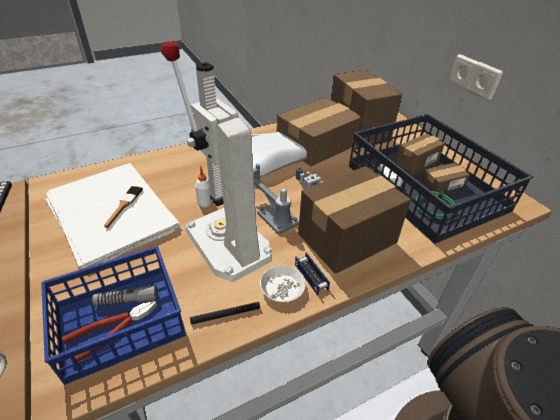

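View pics/top0.png

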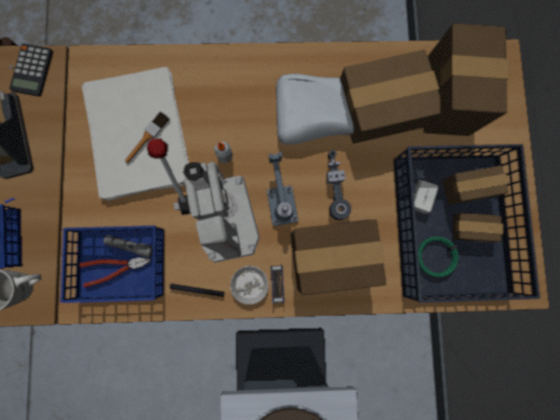

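Top view: lever hub is near (340,209) and its tail near (333,155). The stand's pin is near (285,209) and its fork near (276,157). The press sits to their left at about (215,215), and the carton is near the robot at (338,257). In the scene view, the carton hides the lever's hub. Next I'll enlarge this area of the top view and back-project the depth.

```bash
cat > h.py <<'E'
import numpy as np,cv2
from rig import robot
def K(n):
    c=robot.camera_info(n); V=np.array(c["view"]); f=210/np.tan(np.radians(c["vfov"]/2)); return f,c["cx"],c["cy"],V[:3,:3],V[:3,3]
def ray(n,u,v):
    f,cx,cy,R,t=K(n); d=np.array([(u-cx)/f,(v-cy)/f,1]); return -R.T@t,R.T@d
def onz(n,u,v,z):
    o,d=ray(n,u,v); return o+d*(z-o[2])/d[2]
def cloud(n,d):
    f,cx,cy,R,t=K(n); v,u=np.mgrid[:420,:560]; P=np.stack([(u-cx)/f*d,(v-cy)/f*d,d],-1); return (P-t)@R
def proj(n,p):
    f,cx,cy,R,t=K(n); q=R@np.asarray(p)+t; return q[:2]/q[2]*f+[cx,cy]
E
python3 - <<'E'
from h import *
z=np.load("top0.npz"); C=cloud("top",z["d"])
print("cam",ray("top",277,210)[0],ray("scene",277,210)[0])
im=z["im"][:,:,::-1][140:230,255:365]
a=cv2.resize(im,None,fx=7,fy=6.6,interpolation=cv2.INTER_CUBIC); a=cv2.resize(im,(770,594)[:2] if 0 else (726,594),interpolation=cv2.INTER_CUBIC); cv2.imwrite("pics/crop.png",a)
s=np.load("scene0.npz")["im"][:,:,::-1][150:240,240:340]; cv2.imwrite("pics/crop_s.png",cv2.resize(s,(660,594),interpolation=cv2.INTER_CUBIC))
H=np.round(C[...,2]*1000).astype(int)
print("lever"); 
for r in range(148,222,2): print(r,H[r,324:354:1])
print("stand")
for r in range(150,226,3): print(r,H[r,264:302:2])
for u,v in[(340,209),(333,155),(285,209),(276,157),(300,200),(300,230),(380,230),(210,200),(193,171),(250,215),(222,150),(249,286),(277,286)]: print(u,v,C[v,u].round(3))
E
```

```text
cam [0.46344209 0.0392742  0.92867916] [-0.01492195  0.32132389  0.62331644]
lever
148 [-2  0 -2  0 -2  3 -1  2  2 -1 -1  0 -1  2 -2  2 -3  0  0 -1 -1  1  1 -2
  0 -1  0 -1  1  0]
150 [-3 -3  2 -1  1  0 29 32 28 29 -3  2 -1  0 -3  0 -1  1  2 -1  4 -2  0  0
 -2  0  0  2 -3  2]
152 [-1 -2 -1  0 25 29 29 24 20 28 31 25  3 -1 -1  1  1 -5 -1 -3 -1 -1 -2  1
  0  0  0 -1  2  1]
154 [-1  2 -1 10 25 28 30  6 13 22 29 29 -2  2 -2 -1 -1  0 -1  1 -1 -2  0  1
 -3  1  0  0  0 -1]
156 [-1  1 -2  6 18 21 30 29 31 29 29  0  0  0  0 -3  4  1 -1 -3  0  1  0  0
  0 -1  0  2 -1  2]
158 [-1 -5  2  0  7  9 23 21 20 21  0 -1 -3 -2  0  1 -3  1  1 -2  0 -1  1 -1
 -1  2  1  2 -1 -1]
160 [-1 -2  1 -1  1 -3 18 21 21 20 20 -2  1 -1 -2 -1 -3  2  0  1 -1 -1 -2  3
 -3 -1  0  1 -3  1]
162 [-4 -4  2  2  0 -2 -1 21 33 35 34 38 32 28 32 31  0 -1  0  0 -1  1 -3  1
 -1  1  0 -1  0 -1]
164 [ 1 -1  0 17 33 33 30 34 34 33 33 30 31 31 29  1 -1 -2  0 -3  1 -1 -1 -1
 -1 -1  0  0  2 -2]
166 [ 1  0  1 13 18 17 26 27 26 24 25 24 27  8 -2  1 -1 -1 -1  0 -1 -2 -2  4
 -3  2 -1 -1  0 -1]
168 [ 1  1 -4 -1  0  5 22 27 26 26 28 27 28 24 
[... 4087 characters left out ...]
 2]
213 [ 1 -2  0  9  9 14 31 68 68 71 72 69 72 70 15 10  8 -2 -2]
216 [ 0 -3  1 -1 10 11 14 35 67 67 71 68 67 20  9 18  9  0 -2]
219 [-1 -2  1  1  8 14 12 16 18 22 27 20 18  7 16 19 12  0  0]
222 [-1  1 -2 -1 11 14 16 10 11  9  8 11  7  7  9  0  1 -5 -1]
225 [-3  2  1  1  9  8 10  1 -1 -2 -2 -2  1  1 -1  0 -2 -2 -3]
340 209 [ 0.577 -0.142 -0.002]
333 155 [ 0.707 -0.126  0.029]
285 209 [ 0.568 -0.001  0.099]
276 157 [0.691 0.015 0.081]
300 200 [ 0.602 -0.044 -0.001]
300 230 [ 0.519 -0.03   0.13 ]
380 230 [ 0.522 -0.239 -0.002]
210 200 [0.557 0.13  0.323]
193 171 [0.591 0.145 0.385]
250 215 [0.566 0.08  0.017]
222 150 [0.711 0.138 0.079]
249 286 [0.397 0.086 0.004]
277 286 [0.395 0.019 0.01 ]
```

View pics/crop.png

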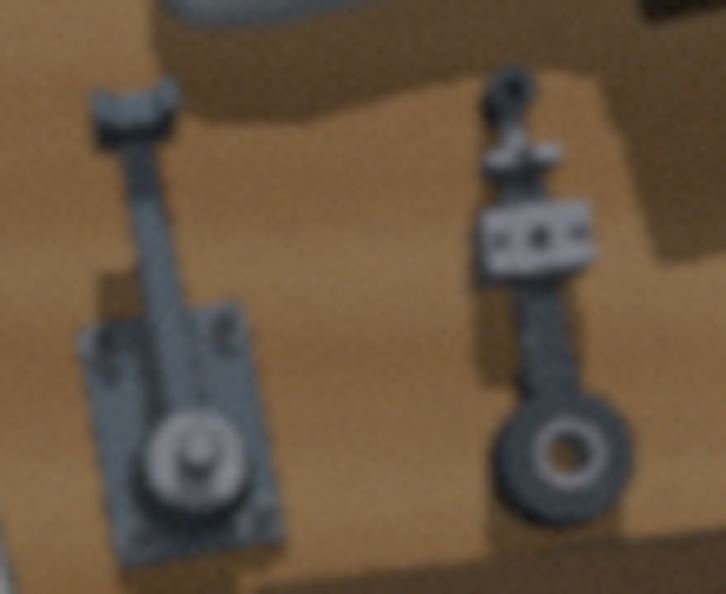

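View pics/crop_s.png

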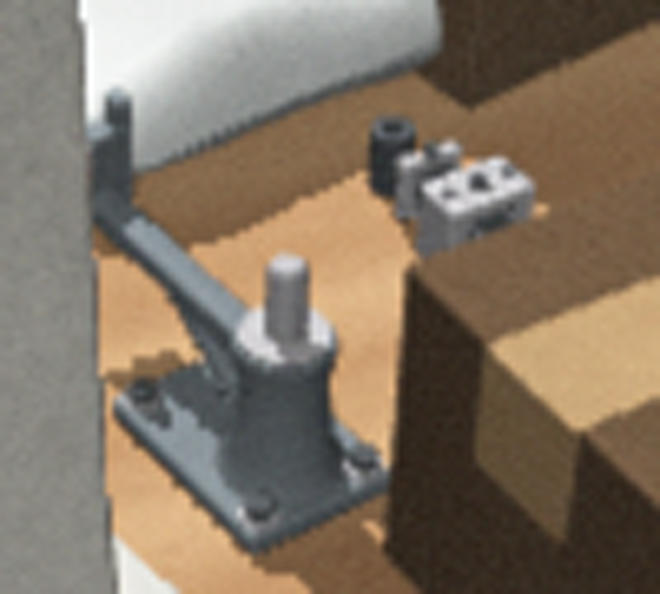

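The crops show the weight a bit short of the collar, with bare arm visible between hub and weight. The fork and pin are clearly visible in the top view, and the pin tip and weight top show in both views. Next I'll measure them precisely.

```bash
python3 - <<'E'
from h import *
z=np.load("top0.npz"); C=cloud("top",z["d"]); Z=C[...,2]; v,u=np.mgrid[:420,:560]
def blob(lo,hi,box):
    m=((Z>lo)&(Z<hi)&(u>=box[0])&(u<=box[1])&(v>=box[2])&(v<=box[3])).astype(np.uint8)
    n,l,s,c=cv2.connectedComponentsWithStats(m); k=1+s[1:,4].argmax(); m=(l==k).astype(np.uint8)
    cs,_=cv2.findContours(m,0,2); return max(cs,key=cv2.contourArea),m
def circ(name,lo,hi,box,h):
    c,m=blob(lo,hi,box); (a,b),ax,_=cv2.fitEllipse(c); f=np.zeros_like(m); cv2.drawContours(f,[c],-1,1,-1); w=np.argwhere(f).mean(0)[::-1]
    p=onz("top",a,b,h); p2=onz("top",*w,h); print(name,(a,b),ax,p.round(4),p2.round(4),np.median(Z[m>0]).round(4)); return p2
hub=circ("hub",.0315,.045,(324,354,198,221),.0365)
tail=circ("tail",.024,.036,(324,340,148,157),.030)
shoulder=circ("head",.063,.078,(274,300,200,220),.070)
pin=circ("pin",.088,.11,(278,294,203,214),.100)
c,m=blob(.032,.045,(324,346,170,181)); r=cv2.minAreaRect(c); f=np.argwhere(m).mean(0)[::-1]; w=onz("top",*r[0],.038); w2=onz("top",*f,.038); print("weight",r,w.round(4),w2.round(4),np.median(Z[m>0]))
c,m=blob(.030,.045,(324,342,161,165)); print("collar",onz("top",*cv2.minAreaRect(c)[0],.032).round(4))
c,m=blob(.075,.11,(264,286,150,160)); print("fork",onz("top",*cv2.minAreaRect(c)[0],.09).round(4),onz("top",*np.argwhere(m).mean(0)[::-1],.088).round(4))
# arm strips
for nm,lo,hi,b in(("leverarm",.022,.032,(330,345,183,193)),("restarm",.05,.062,(270,288,164,200))):
    mm=(Z>lo)&(Z<hi)&(u>=b[0])&(u<=b[1])&(v>=b[2])&(v<=b[3]); P=C[mm].astype(np.float32); l=cv2.fitLine(P[:,:2],2,0,.01,.01).ravel(); print(nm,l,np.degrees(np.arctan(l[1]/l[0])))
d=tail-hub; print("lever yaw",np.degrees(np.arctan2(d[1],d[0])),np.hypot(*d[:2]))
# obstacles
ok=(z["d"]>0)&(Z<.7)
for nm,b in(("press",(140,262,130,265)),("carton",(288,390,215,300)),("basket",(392,420,140,300))):
    s=ok&(u>=b[0])&(u<=b[1])&(v>=b[2])&(v<=b[3])
    for lo,hi in((.02,.1),(.1,.2),(.2,.25),(.25,.35),(.35,.42),(.42,.5),(.5,.7)):
        q=C[s&(Z>lo)&(Z<hi)]
        if len(q)>5: print(nm,lo,len(q),"x",np.percentile(q[:,0],[1,99]).round(3),"y",np.percentile(q[:,1],[1,99]).round(3))
# scene view check
S=np.load("scene0.npz"); Cs=cloud("scene",S["d"])
print("proj pin",proj("scene",pin)," weight",proj("scene",w))
q=Cs[180:215,262:300].reshape(-1,3); q=q[(q[:,2]>.085)&(q[:,2]<.11)]; print("scene pin",len(q),q.mean(0),q[:,2].max())
q=Cs[165:190,295:325].reshape(-1,3); q=q[(q[:,2]>.034)&(q[:,2]<.042)]; print("scene weight top",len(q),q.mean(0))
q=Cs[30:300,150:270].reshape(-1,3)
for lo,hi in((.02,.1),(.1,.2),(.2,.25),(.25,.35),(.35,.42),(.42,.5),(.5,.7)):
    s=q[(q[:,2]>lo)&(q[:,2]<hi)&(q[:,0]<.8)]
    if len(s)>5: print("scene press",lo,len(s),"x",np.percentile(s[:,0],[1,99]).round(3),"y",np.percentile(s[:,1],[1,99]).round(3))
E
```

```text
hub (340.1131591796875, 208.2835693359375) (19.364587783813477, 20.124553680419922) [ 0.5742 -0.1353  0.0365] [ 0.5742 -0.1353  0.0365] 0.0356
tail (331.8229675292969, 153.13772583007812) (6.792490005493164, 7.542649269104004) [ 0.711 -0.123  0.03 ] [ 0.711  -0.1229  0.03  ] 0.0288
head (283.81170654296875, 209.314697265625) (15.172652244567871, 15.261695861816406) [5.711e-01 2.000e-04 7.000e-02] [5.71e-01 3.00e-04 7.00e-02] 0.069
pin (284.4201354980469, 207.76345825195312) (5.986358165740967, 6.376552581787109) [5.707e-01 1.000e-04 1.000e-01] [5.707e-01 3.000e-04 1.000e-01] 0.098
weight ((335.554443359375, 175.54457092285156), (9.950372695922852, 16.716625213623047), 84.2894058227539) [ 0.6535 -0.128   0.038 ] [ 0.6535 -0.128   0.038 ] 0.037550917389170484
collar [ 0.6858 -0.1256  0.032 ]
fork [0.6914 0.0183 0.09  ] [0.6916 0.0184 0.088 ]
leverarm [ 0.989914    0.14166978  0.62522817 -0.1309033 ] 8.14448
restarm [0.98817784 0.15331186 0.6372155  0.01015131] 8.818903
lever yaw 5.168126835048016 0.13737672963577097
press 0.02 2667 x [0.461 0.778] y [0.076 0.342]
press 0.1 170 x [0.476
[... 283 characters left out ...]
391 0.533] y [-0.199 -0.018]
basket 0.02 1365 x [0.363 0.7  ] y [-0.334 -0.279]
basket 0.1 604 x [0.367 0.701] y [-0.303 -0.277]
proj pin [282.66211819 189.5777534 ]  weight [311.31737891 177.55486898]
scene pin 55 [0.56729969 0.00098538 0.09461194] 0.10177310976538434
scene weight top 113 [ 0.65368711 -0.12712786  0.0378357 ]
scene press 0.02 3649 x [0.422 0.792] y [-0.057  0.321]
scene press 0.1 1760 x [0.474 0.599] y [0.106 0.157]
scene press 0.2 922 x [0.48 0.59] y [0.107 0.168]
scene press 0.25 3527 x [0.484 0.598] y [0.109 0.193]
scene press 0.35 884 x [0.575 0.615] y [0.133 0.203]
scene press 0.42 88 x [0.603 0.622] y [0.179 0.2  ]
scene press 0.5 115 x [-0.015 -0.015] y [0.321 0.321]
```

```bash
python3 - <<'E'
from h import *
for n in("top","scene"):
    z=np.load(n+"0.npz"); C=cloud(n,z["d"])[z["d"]>0]; im=z["im"][z["d"]>0].astype(int)
    C_=C[(C[:,0]>.4)&(C[:,0]<.8)&(C[:,1]>.06)&(C[:,1]<.4)]
    for zl,zh in((.15,.235),(.235,.32),(.32,.45)):
        o=[]
        for x in np.arange(.47,.70,.02):
            q=C_[(abs(C_[:,0]-x)<.01)&(C_[:,2]>zl)&(C_[:,2]<zh)]
            if len(q)>4: o.append((round(x,2),len(q),np.percentile(q[:,1],[2,15]).round(3).tolist()))
        print(n,zl,o)
    r=(im[:,0]>120)&(im[:,1]<50)&(im[:,2]<60)&(C[:,2]>.15)&(C[:,2]<.7); q=C[r]; print("knob",r.sum(),np.median(q,0) if r.any() else"")
    print("max z on bench",np.percentile(C_[:,2],99.95))
q0=robot.read_qpos(); print(q0)
d=np.array([[1,0,0],[0,-1,0],[0,0,-1]],float)
print(np.round(robot.read_tcp_rot(),3).tolist())
for y in(0,5.2,8.5):
    c,s=np.cos(np.radians(y)),np.sin(np.radians(y)); 
    for sg in(1,-1):
        R=np.array([[c*sg,s*sg,0],[s*sg,-c*sg,0],[0,0,-1]])
        for p in((.62,-.131,.006),(.62,-.131,.3),(.617,.005,.12),(.617,.005,.3),(.45,.25,.45),(.3,.3,.55),(.42,.1,.5)): 
            r=robot.ik(p,R); print(y,sg,p,None if r is None else np.round(r,1).tolist())
E
```

```text
top 0.15 [(np.float64(0.47), 6, [0.138, 0.139]), (np.float64(0.49), 115, [0.106, 0.107]), (np.float64(0.51), 24, [0.107, 0.108]), (np.float64(0.53), 22, [0.111, 0.111])]
top 0.235 [(np.float64(0.49), 325, [0.106, 0.11]), (np.float64(0.51), 295, [0.108, 0.11]), (np.float64(0.53), 244, [0.111, 0.112]), (np.float64(0.55), 274, [0.108, 0.111]), (np.float64(0.57), 226, [0.108, 0.111]), (np.float64(0.59), 106, [0.112, 0.117]), (np.float64(0.61), 124, [0.112, 0.117]), (np.float64(0.63), 20, [0.124, 0.124])]
top 0.32 [(np.float64(0.51), 99, [0.113, 0.118]), (np.float64(0.53), 159, [0.113, 0.119]), (np.float64(0.55), 373, [0.112, 0.118]), (np.float64(0.57), 467, [0.115, 0.123]), (np.float64(0.59), 603, [0.12, 0.13]), (np.float64(0.61), 424, [0.123, 0.137]), (np.float64(0.63), 120, [0.176, 0.179])]
knob 0 
max z on bench 0.42537085327848695
scene 0.15 [(np.float64(0.47), 191, [0.123, 0.13]), (np.float64(0.49), 781, [0.107, 0.113]), (np.float64(0.51), 204, [0.145, 0.148]), (np.float64(0.53), 44, [0.153, 0.154]), (np.float64(0.57), 129, [0.139, 0.142]), (np.float64(0.59), 164, [0.139, 0.143])]
s
[... 2777 characters left out ...]
9]
8.5 1 (0.617, 0.005, 0.3) [18.6, 13.0, -0.3, 0.0, -76.7, 79.9]
8.5 1 (0.45, 0.25, 0.45) [50.9, 1.4, 4.9, 0.0, -93.4, 47.6]
8.5 1 (0.3, 0.3, 0.55) [71.9, -6.3, 10.1, 0.0, -106.5, 26.6]
8.5 1 (0.42, 0.1, 0.5) [39.8, -6.6, 3.5, 0.0, -100.1, 58.7]
8.5 -1 (0.62, -0.131, 0.006) [5.7, 28.9, -18.6, 0.0, -42.5, -87.2]
8.5 -1 (0.62, -0.131, 0.3) [5.7, 14.6, 1.8, 0.0, -77.2, -87.2]
8.5 -1 (0.617, 0.005, 0.12) [18.6, 20.1, -14.9, 0.0, -55.0, -100.1]
8.5 -1 (0.617, 0.005, 0.3) [18.6, 13.0, -0.3, 0.0, -76.7, -100.1]
8.5 -1 (0.45, 0.25, 0.45) [50.9, 1.4, 4.9, 0.0, -93.4, -132.4]
8.5 -1 (0.3, 0.3, 0.55) [71.9, -6.3, 10.1, 0.0, -106.5, -153.4]
8.5 -1 (0.42, 0.1, 0.5) [39.8, -6.6, 3.5, 0.0, -100.1, -121.3]
```

Measured in world coordinates:

| Item | Position | Notes |
|---|---|---|
| Lever bore | (0.574, -0.135) | yaw about 5.2° |
| Weight | about 80 mm out | joint value about 0.016 |
| Pin | (0.5707, 0.0003) | |
| Stand | – | yaw about 8.5° |

The press tops out at 0.425 m, so I'll pass over it at z=0.5.

```bash
cat >> h.py <<'E'
def Rz(deg):   # tool down, tool x = -(lever x)
    c,s=np.cos(np.radians(deg)),np.sin(np.radians(deg)); return np.array([[-c,-s,0],[-s,c,0],[0,0,-1]])
def along(bore,deg,x,z):
    a=np.radians(deg); return [bore[0]+x*np.cos(a),bore[1]+x*np.sin(a),z]
BORE=(.5742,-.1353); YAW=5.2
E
python3 - <<'E'
from h import *
R=Rz(YAW)
p=robot.read_position(); up=[p[0],p[1],.5]
hov=along(BORE,YAW,.047,.5); print(robot.ik(up,robot.read_tcp_rot()),robot.ik(hov,R))
robot.servo_line(up,speed=.2); print(robot.read_t())
robot.goto(hov,R); print(robot.read_t())
robot.move_gripper(.29)
robot.goto(along(BORE,YAW,.047,.12),R); print(robot.read_t(),robot.read_position(),robot.read_grip_width(),robot.read_force())
for n in("scene","top"):
    im,d=robot.grab_frame(n); np.savez(n+"1.npz",im=im,d=d)
    cv2.imwrite(f"pics/{n}1.png",im[:,:,::-1])
E
```

```text
[ 8.36565470e+01  1.91323786e+01  3.29770908e+01 -1.99328896e-02
 -1.03930118e+02 -1.65178410e+01] [   5.67437485   14.60393655   26.69109714    0.         -102.08716059
  -90.47437485]
1.6167
4.55
7.1 [ 0.62219233 -0.13105494  0.1212941 ] 0.2889947633663398 [-0.76827558 -0.23888792  1.03486876]
```

View pics/top1.png

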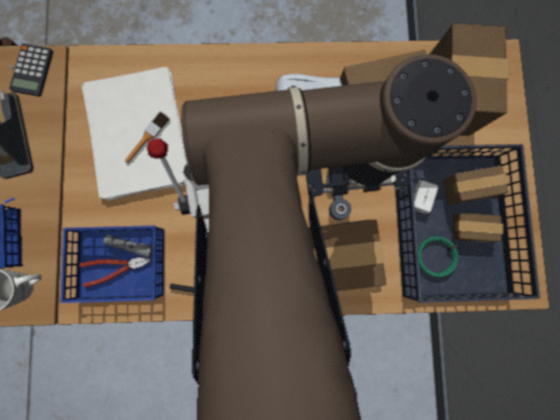

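In the top view the gripper is over the lever with the hub still visible at (340,209). The forearm passes over the press. Before going further I need its height above the press.

View pics/scene1.png

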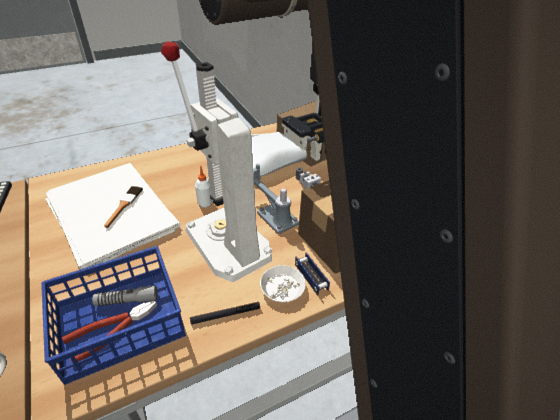

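```bash
python3 - <<'E'
from h import *
z=np.load("top1.npz"); C=cloud("top",z["d"])
for u,v in[(250,135),(200,135),(215,160),(250,200),(270,250),(270,300),(350,135),(430,95),(215,300),(195,120)]: print(u,v,C[v,u].round(3))
S=np.load("scene1.npz"); C=cloud("scene",S["d"])
q=C[(C[...,0]>.42)&(C[...,0]<.75)&(C[...,1]>-.1)&(C[...,2]>.43)&(C[...,2]<.9)&(S["d"]>0)]
print(len(q)); 
for y in np.arange(-.1,.25,.04):
    s=q[abs(q[:,1]-y)<.02]; print(y.round(2),len(s), s[:,2].min().round(3) if len(s) else"", s[:,0].min() if len(s) else"")
E
```

```text
250 135 [0.586 0.054 0.558]
200 135 [0.591 0.106 0.548]
215 160 [0.557 0.087 0.573]
250 200 [0.511 0.053 0.62 ]
270 250 [0.469 0.038 0.652]
270 300 [0.436 0.039 0.676]
350 135 [ 0.59  -0.052  0.538]
430 95 [ 0.622 -0.13   0.564]
215 300 [0.436 0.076 0.665]
195 120 [0.608 0.111 0.545]
1926
-0.1 0  
-0.06 4 0.456 0.5899849502483627
-0.02 161 0.454 0.5594055621458385
0.02 356 0.448 0.5567965821730759
0.06 416 0.453 0.5441947307759788
0.1 538 0.454 0.5475284790115518
0.14 451 0.452 0.547216259015054
0.18 0  
0.22 0
```

The scene view shows the wrist housing (a brown tube at the top, columns 203–310) at z≈0.45 with the TCP at 0.12, reaching towards the press. At bench level with the tool vertical it would come down onto the press head. The arm plane is nearly parallel to the lever, so I can lean the tool about the lever's y axis, which still gives a valid grasp, and move the wrist beyond the press. I'll fit the arm plane to check clearances.

```bash
cat >> h.py <<'E'
def Rl(deg,lean):  # tool down, leaned so that the wrist sits further along +lever x
    a=np.radians(lean); return Rz(deg)@np.array([[np.cos(a),0,np.sin(a)],[0,1,0],[-np.sin(a),0,np.cos(a)]])
def tcp(bore,deg,xg,zt,lean):  # TCP so that grasp point is at lever x=xg, TCP height zt
    return along(bore,deg,xg-.019*np.sin(np.radians(lean)),zt)
E
python3 - <<'E'
from h import *
print(Rl(5.2,20).round(2).tolist())   # z col should be (-,~,-)
A=[];b=[]
for r in(.5,.6,.7):
    for z in(.05,.2,.35):
        p=[r,-.131,z]; q=robot.ik(p,Rz(0)); 
        if q is None: continue
        j2,j3=np.radians(q[1:3]); f=j2-j3; j1=np.radians(q[0]); pr=p[0]*np.cos(j1)+p[1]*np.sin(j1)
        # unknown a,L1,L2,off,z0
        A+= [[1,np.sin(j2),np.cos(f),np.sin(f),0],[0,np.cos(j2),-np.sin(f),np.cos(f),1]]; b+=[pr,z]
s,res,_,_=np.linalg.lstsq(np.array(A),np.array(b),rcond=None); print("a,L1,L2,off,z0-h",s.round(4),res)
S=np.load("scene1.npz"); C=cloud("scene",S["d"]); q=C[(C[...,0]>.5)&(C[...,2]>.43)&(C[...,2]<.9)&(C[...,1]<.3)&(C[...,1]>.05)&(C[...,0]<.7)]; print("tube ymax",np.percentile(q[:,1],[90,98]),"x",np.percentile(q[:,0],[2,98]))
for nm,bore,yaw,zs in(("lever",BORE,5.2,(.007,.12)),("stand",(.5707,0),7,(.127,.16))):
    for L in(0,15,20,25):
        for z in zs:
            q=robot.ik(tcp(bore,yaw,.047,z,L),Rl(yaw,L))
            if q is None: print(nm,L,z,None);continue
            j2,j3=np.radians(q[1:3]); f=j2-j3; a,L1,L2,o,z0=s; wr=a+L1*np.sin(j2)+L2*np.cos(f)+o*np.sin(f); wz=L1*np.cos(j2)-L2*np.sin(f)+o*np.cos(f)+z0+.38
            print(nm,L,z,np.round(q,1).tolist(),"wrist r,z",wr.round(3),wz.round(3),"forearm centre z @r .5,.58,.644:",[(wz+(wr-R)*np.tan(f)).round(3) for R in(.5,.58,.644)])
E
```

```text
[[-0.94, -0.09, -0.34], [-0.09, 1.0, -0.03], [0.34, 0.0, -0.94]]
a,L1,L2,off,z0-h [-0.      0.6016  0.4636  0.     -0.1792] [2.54525231e-31]
tube ymax [0.12823245 0.13028889] x [0.54829157 0.61592593]
lever 0 0.007 [5.7, 28.9, -18.4, 0.0, -42.7, -90.5] wrist r,z 0.605 0.387 forearm centre z @r .5,.58,.644: [np.float64(0.501), np.float64(0.414), np.float64(0.345)]
lever 0 0.12 [5.7, 21.6, -12.6, 0.0, -55.9, -90.5] wrist r,z 0.605 0.5 forearm centre z @r .5,.58,.644: [np.float64(0.571), np.float64(0.517), np.float64(0.474)]
lever 15 0.007 [5.6, 36.2, -6.1, -0.1, -62.7, -90.3] wrist r,z 0.698 0.374 forearm centre z @r .5,.58,.644: [np.float64(0.555), np.float64(0.482), np.float64(0.424)]
lever 15 0.12 [5.6, 29.8, -0.7, -0.1, -74.5, -90.4] wrist r,z 0.698 0.487 forearm centre z @r .5,.58,.644: [np.float64(0.604), np.float64(0.557), np.float64(0.519)]
lever 20 0.007 [5.6, 39.0, -2.0, -0.1, -69.0, -90.3] wrist r,z 0.728 0.365 forearm centre z @r .5,.58,.644: [np.float64(0.563), np.float64(0.493), np.float64(0.438)]
lever 20 0.12 [5.6, 32.7, 3.1, -0.1, -80.4, -90.3] wrist r,z 0.728 0.478 fo
[... 1037 characters left out ...]
6), np.float64(0.587), np.float64(0.556)]
stand 20 0.127 [16.6, 31.3, 2.8, -3.3, -81.3, -98.5] wrist r,z 0.72 0.494 forearm centre z @r .5,.58,.644: [np.float64(0.613), np.float64(0.57), np.float64(0.535)]
stand 20 0.16 [16.6, 29.8, 4.8, -3.3, -84.8, -98.7] wrist r,z 0.719 0.527 forearm centre z @r .5,.58,.644: [np.float64(0.629), np.float64(0.592), np.float64(0.562)]
stand 25 0.127 [16.2, 34.3, 6.8, -3.9, -87.2, -98.2] wrist r,z 0.75 0.483 forearm centre z @r .5,.58,.644: [np.float64(0.614), np.float64(0.572), np.float64(0.539)]
stand 25 0.16 [16.2, 32.9, 8.7, -3.9, -90.6, -98.4] wrist r,z 0.749 0.516 forearm centre z @r .5,.58,.644: [np.float64(0.628), np.float64(0.592), np.float64(0.564)]
```

A 20° lean clears the press in both poses. Now I'll lean, descend astride the arm, and push the weight while watching the force.

```bash
python3 - <<'E'
from h import *
L=20; R=Rl(YAW,L); ex=np.array([np.cos(np.radians(YAW)),np.sin(np.radians(YAW)),0])
p=robot.read_position(); robot.servo_line([p[0],p[1],.2],speed=.2)
robot.goto(tcp(BORE,YAW,.046,.2,L),R)
robot.servo_line(tcp(BORE,YAW,.046,.05,L),speed=.15)
robot.servo_line(tcp(BORE,YAW,.046,.007,L),speed=.06); robot.dwell(.2)
f0=np.array(robot.read_force()); print(robot.read_t(),robot.read_position(),f0)
x=.046; o=[]
while x<.085:
    x+=.001; robot.servo_line(tcp(BORE,YAW,x,.007,L),speed=.03)
    f=-(np.array(robot.read_force())-f0)@ex; o.append((round(x,3),round(f,2),))
    if f>3.2: break
print(o); robot.dwell(.3); print(robot.read_t(),robot.read_position(),(np.array(robot.read_force())-f0).round(2))
E
```

```text
10.4417 [ 0.61381654 -0.13171032  0.00745562] [-0.50646207  0.76526442 -0.32471545]
[(0.047, np.float64(-0.29)), (0.048, np.float64(-0.08)), (0.049, np.float64(0.01)), (0.05, np.float64(-0.76)), (0.051, np.float64(-0.81)), (0.052, np.float64(0.73)), (0.053, np.float64(0.83)), (0.054, np.float64(-0.17)), (0.055, np.float64(0.55)), (0.056, np.float64(1.27)), (0.057, np.float64(1.36)), (0.058, np.float64(1.08)), (0.059, np.float64(0.4)), (0.06, np.float64(0.09)), (0.061, np.float64(0.3)), (0.062, np.float64(0.76)), (0.063, np.float64(1.79)), (0.064, np.float64(0.72)), (0.065, np.float64(0.17)), (0.066, np.float64(0.75)), (0.067, np.float64(-0.16)), (0.068, np.float64(0.69)), (0.069, np.float64(2.89)), (0.07, np.float64(4.42))]
16.7417 [ 0.63640137 -0.12965352  0.00692314] [-4.   -0.13  0.67]
```

Contact came at x≈0.055 and the hard stop at 0.070, which matches the predicted collar position, with a sustained 4 N. Now back off, grip at 47 mm and lift.

```bash
python3 - <<'E'
from h import *
L=20
robot.servo_line(tcp(BORE,YAW,.0475,.007,L),speed=.06)
robot.move_gripper(0.0); robot.dwell(.2); print(robot.read_t(),robot.read_grip_width()*88,robot.read_finger_force(),robot.read_force())
robot.servo_line(tcp(BORE,YAW,.0475,.03,L),speed=.04); print(robot.read_force(),robot.read_ft_torque())
robot.servo_line(tcp(BORE,YAW,.0475,.16,L),speed=.1); robot.dwell(.4)
print(robot.read_t(),robot.read_position(),robot.read_force(),robot.read_finger_force())
for n in("scene","top"):
    im,d=robot.grab_frame(n); np.savez(n+"2.npz",im=im,d=d)
    if n=="top": cv2.imwrite("pics/top2.png",cv2.resize(im[110:260,250:400,::-1],(600,600),interpolation=cv2.INTER_CUBIC))
    else: cv2.imwrite("pics/scene2.png",im[:,:,::-1])
E
```

```text
17.8083 15.771388397703621 29.999750554561615 [ 2.10622135 -3.33721109 -0.32808161]
[-0.84362852 -0.76347736 -9.01765708] [ 0.26743453 -2.37858981 -0.03120159]
20.3833 [ 0.61500354 -0.13159672  0.15986285] [-0.41754225  0.1274824  -9.75243613] 29.99811351299286
```

View pics/top2.png

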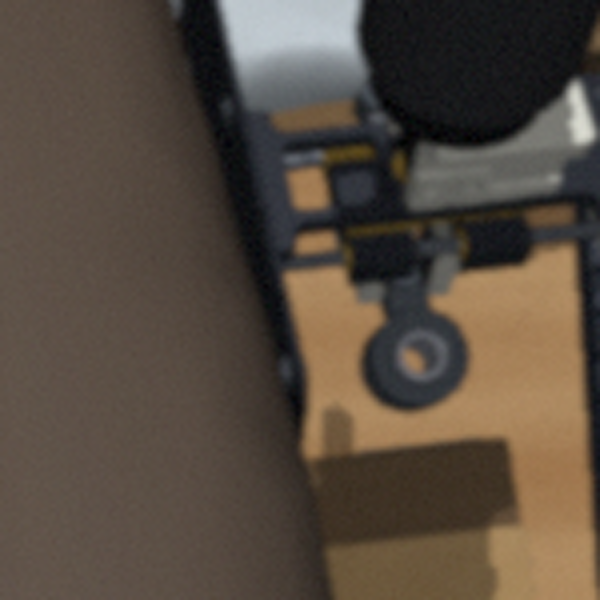

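View pics/scene2.png

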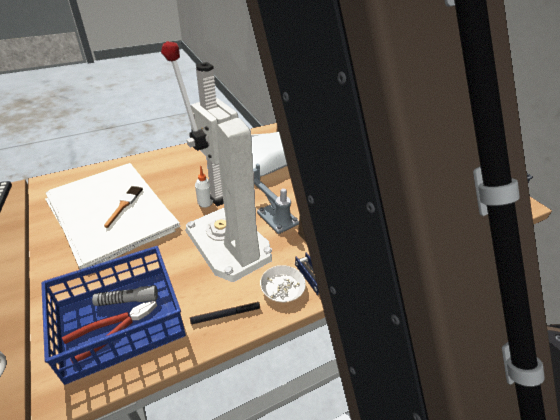

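The top crop shows the lever held, with the hub at full-frame pixel ≈(354,199) and its bore visible. In the scene view the forearm hides the lever. Next I'll measure the hub's tilt and the bore's place relative to the tool.

```bash
cat >> h.py <<'E'
def hub(d,guess,hz,rad=.031):
    """plane fit of the hub's top and its centre from the depth picture of the top camera"""
    C=cloud("top",d); m=(np.hypot(C[...,0]-guess[0],C[...,1]-guess[1])<rad)&(abs(C[...,2]-hz)<.02)
    P=C[m]; A=np.c_[P[:,:2]-P[:,:2].mean(0),np.ones(len(P))]; k=np.ones(len(P),bool)
    for _ in range(6):
        s=np.linalg.lstsq(A[k],P[k,2],rcond=None)[0]; k=abs(P[:,2]-A@s)<.005
    M=np.zeros(m.shape,np.uint8); M[tuple(np.argwhere(m)[k].T)]=1
    n,l,st,_=cv2.connectedComponentsWithStats(M); M=(l==1+st[1:,4].argmax()).astype(np.uint8)
    c=max(cv2.findContours(M,0,2)[0],key=cv2.contourArea)
    return s,k.sum(),c,M
E
python3 - <<'E'
from h import *
d=np.load("top2.npz")["d"]; C=cloud("top",d); print(C[190:212:2,340:368:2,2].round(3))
s,n,c,M=hub(d,(BORE[0],BORE[1]),.153+.036); z=s[2]; print("slope",s,n)
(a,b),ax,_=cv2.fitEllipse(c); (a2,b2),r=cv2.minEnclosingCircle(c); print((a,b),ax,(a2,b2),r,onz("top",a,b,z),onz("top",a2,b2,z))
# bore hole: hole contour inside the hub mask
cs,h=cv2.findContours(M,cv2.RETR_CCOMP,2)
for q,hh in zip(cs,h[0]):
    if hh[3]>=0 and cv2.contourArea(q)>8: e=cv2.minEnclosingCircle(q); print("hole",e,onz("top",*e[0],z))
E
```

```text
[[-0.002  0.     0.002  0.189  0.187  0.189  0.187  0.189  0.19   0.188
   0.188  0.189 -0.003  0.002]
 [-0.002 -0.     0.187  0.189  0.187  0.186  0.186  0.188  0.188  0.189
   0.19   0.19   0.188 -0.003]
 [ 0.001  0.181  0.188  0.187  0.191  0.188  0.189  0.187  0.191  0.191
   0.19   0.188  0.189  0.001]
 [ 0.158  0.184  0.188  0.187  0.186  0.19   0.163  0.166  0.178  0.189
   0.191  0.188  0.189  0.188]
 [ 0.164  0.186  0.189  0.191  0.189  0.929 -0.001  0.158  0.171  0.182
   0.189  0.187  0.189  0.189]
 [ 0.168  0.188  0.19   0.189  0.186  0.191 -0.002 -0.002  0.166  0.184
   0.191  0.187  0.188  0.188]
 [ 0.164  0.185  0.189  0.188  0.19   0.191 -0.     0.001  0.169  0.19
   0.187  0.188  0.187  0.187]
 [ 0.161  0.176  0.188  0.189  0.188  0.186  0.188  0.192  0.19   0.184
   0.189  0.188  0.19  -0.001]
 [-0.003  0.169  0.183  0.186  0.188  0.19   0.187  0.188  0.188  0.189
   0.187  0.187  0.185 -0.001]
 [ 0.001  0.159  0.171  0.181  0.187  0.188  0.187  0.19   0.187  0.187
   0.188  0.188  0.001 -0.001]
 [-0.001  0.001  0.156  0.171  0.179  0.185  0.189  0.189  0.188  0.188
  -0.003  0.004  0.001 -0.002]]
slope [ 0.01108797 -0.00915719  0.18807456] 437
(354.0975341796875, 198.40541076660156) (24.21653175354004, 24.834932327270508) (353.72784423828125, 197.5253143310547) 13.585116386413574 [ 0.57441403 -0.13446738  0.18807456] [ 0.57619597 -0.13382622  0.18807456]
hole ((354.08489990234375, 198.34906005859375), 5.096966743469238) [ 0.57452753 -0.13444832  0.18807456]
```

The lever is level (slopes about 0.01) and the bore sits where expected relative to the tool (grasp x≈47 mm). Now carry it over the stand at height and check before lowering.

```bash
cat > carry.py <<'E'
from h import *
L=20; Y2=7.5; a=np.radians(Y2-YAW); c,s=np.cos(a),np.sin(a)
off=np.array([[c,-s],[s,c]])@np.array([.0406,.0029]); T=np.array([.5707,-.0005])+off
E
python3 - <<'E'
from carry import *
R=Rl(Y2,L)
print(robot.ik([*T,.16],R),robot.ik([*T,.1275],R))
p=robot.read_position(); f0=np.array(robot.read_force())
robot.servo_line([*T,.162],R,speed=.06); robot.dwell(.4)
print(robot.read_t(),robot.read_position(),np.array(robot.read_force())-f0)
im,d=robot.grab_frame("top"); np.savez("top3.npz",im=im,d=d)
im2,d2=robot.grab_frame("scene"); np.savez("scene3.npz",im=im2,d=d2)
cv2.imwrite("pics/both3.png",np.hstack([cv2.resize(im[110:260,200:340,::-1],(390,418),interpolation=cv2.INTER_CUBIC),cv2.resize(im2[90:240,180:320,::-1],(390,418),interpolation=cv2.INTER_CUBIC)]))
try:
    s,n,c,M=hub(d,(.5707,-.0005),.19); e=cv2.fitEllipse(c); print(s,n,e,onz("top",*e[0],s[2]))
    cs,h=cv2.findContours(M,cv2.RETR_CCOMP,2)
    for q,hh in zip(cs,h[0]):
        if hh[3]>=0 and cv2.contourArea(q)>8: e=cv2.minEnclosingCircle(q); print("hole",e,onz("top",*e[0],s[2]))
except Exception as x: print(x)
E
```

```text
[ 16.62615841  29.78193805   4.74004285  -3.12287622 -84.73245009
 -98.29725686] [ 16.62582003  31.2394565    2.74387268  -3.14592723 -81.28394142
 -98.10672484]
23.2917 [0.61113927 0.00400994 0.16197914] [ 0.41965146  0.20738952 -0.32508728]
[-0.03370179 -0.00678104  0.19009191] 452 ((286.7272033691406, 201.2832794189453), (23.728702545166016, 26.557008743286133), 160.9754638671875) [ 5.71775669e-01 -5.57994236e-04  1.90091909e-01]
hole ((286.9166564941406, 201.77777099609375), 5.228291034698486) [ 0.57078405 -0.00089904  0.19009191]
```

View pics/both3.png

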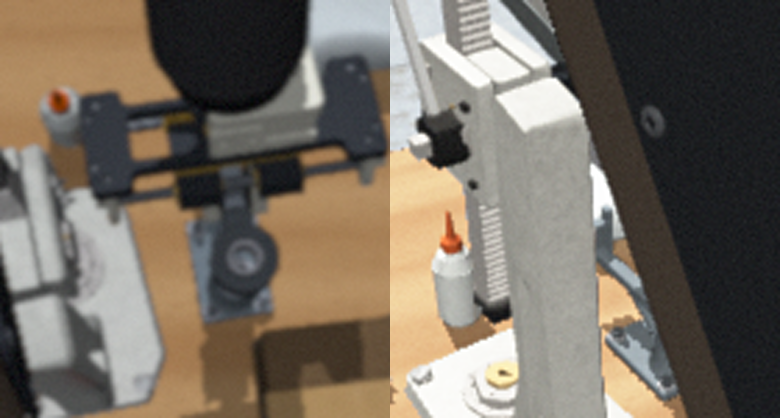

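The left crop shows the hub centred over the stand's head with the pin visible through the bore. The press and bottle are clear of the gripper. I'll recheck tilt on the hub only, lower, and verify.

```bash
python3 - <<'E'
from carry import *
s,n,c,M=hub(np.load("top3.npz")["d"],(.5708,-.0009),.19,.024); print("tilt before",s,n)
T=T+[0.0003,.0006]
robot.servo_line([*T,.1285],speed=.03); robot.dwell(.5)
print(robot.read_t(),robot.read_position(),np.array(robot.read_force()),robot.read_finger_force(),np.abs(robot.read_qvel()).max())
im,d=robot.grab_frame("top")
s,n,c,M=hub(d,(.5708,-.0003),.157,.024); print("tilt",s,n,"underside",s[2]-.036)
cs,h=cv2.findContours(M,cv2.RETR_CCOMP,2)
for q,hh in zip(cs,h[0]):
    if hh[3]>=0 and cv2.contourArea(q)>8: e=cv2.minEnclosingCircle(q); print("hole",e,onz("top",*e[0],s[2]))
e=cv2.minEnclosingCircle(c); print("outer",onz("top",*e[0],s[2]))
R=np.array(robot.read_tcp_rot()); print("lever yaw",np.degrees(np.arctan2(-R[1,0],-R[0,0])))
E
```

```text
tilt before [-0.00750387 -0.00611973  0.19036641] 402
25.1583 [0.61145991 0.00463344 0.12852414] [ 0.22308626  0.3018157  -8.80065755] 29.99809831380844 0.09169171693941941
tilt [0.00193018 0.00068662 0.15694799] 369 underside 0.12094799385891916
hole ((286.0, 204.0), 5.099119663238525) [ 0.5710421  -0.00067014  0.15694799]
outer [ 5.70734905e-01 -3.47539960e-04  1.56947994e-01]
lever yaw 7.5002853046011735
```

```bash
python3 -c "
from rig import robot
print(robot.job_done())"
```

```text
the job is handed in; nothing more can be done
None
```

I handed the job in with the weight pushed against the stop collar and the lever held level, about 21 mm above the pin tip; the bore measured within about 1 mm of the pin axis and the neck about 2–3 mm from the fork line. The system gave no verdict.

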